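# Clear the tray, dock the cartridge behind, test it, restock the tray

### The arm

A 6-joint arm with a two-finger parallel gripper is mounted at the origin on the work surface. World frame = base frame: x ahead of the robot, y to its left, z up, the work surface at z = 0. Lengths are in m, angles in degrees, forces in N, time in s.
With the tool pointing down it reaches from about 0.4 to 0.825 m from the base axis. Payload 7 kg.
Tool frame: the origin (TCP) lies between the finger pads; the fingertips stand 22 mm ahead of it and the grasp point (between the pads) lies 3 mm ahead of it; z points along the fingers, y is the line along which they close (so a half turn about z gives the same grasp; the last joint's range is limited). The gripper opens to 88 mm and grips with 3 to 60 N. Pads are 19 mm wide; open, the fingers measure 130 mm over their backs; the gripper's body (78 mm by 193 mm) begins 47 mm behind the grasp point.
Start: joints at [85.09, 20.546, 0.682, 0, -70.136, -16.507], TCP at [0.246, 0.628, 0.249] pointing down, gripper open.
Joint ranges: [-176.03, 176.03], [-82.01, 121.73], [-58.28, 71.71], [-173.87, 95.51], [-174.79, -0.11], [-173.66, 173.66]. Speed limits (degrees/s): [136.94, 136.94, 172.46, 180, 180, 180].

### API

Orientations are given as [roll, pitch, yaw] about the fixed x, y, z axes, in that order (R = Rz(yaw) Ry(pitch) Rx(roll)).
In Python, from plant import ctrl gives the robot as it stands.
- The arm moves only by the tool apply_moves, never from a script. Its argument "targets" is a list of rows, each an object with "travel": the shift along the tool's x, y, z in mm, a list of three; "roll": the turn about the tool's z in degrees; "jaw": the finger opening in mm, from 0 to 87.6. In form: [{"travel": [tx, ty, tz], "roll": roll, "jaw": jaw}, ...]. A call has 1 to 10 rows; each row shifts and turns the commanded pose from where the row before left it, along the tool's axes as they then stand; what a row does not reach is not made up. A row lasts 1/10 s, in which the tool goes at most 50 mm and 8.59 degrees, less where a joint would pass 70% of its speed; a pose out of reach is approached as far as the arm can. A call with a gripper value outside its range is refused whole. The fingers move at their own pace and stop on an object; the grip force is fixed at half the most. Time passes only in rows, so rows that do not move let the fingers close. It gives the time, the measured TCP pose, the force, the opening and the grip force at its end, in the units of the state.
- ctrl.get_obs(): the state, without advancing time (a new reading comes with each control period).
- ctrl.snapshot(name): name is "scene" or "top" or "wrist"; returns the picture (420x560x3 uint8, red, green, blue); there is no depth.
- ctrl.calibration(name): a dict with "K" (3x3 intrinsics, pixels), "extrinsics" (4x4, takes a point from camera to world coordinates); the wrist camera has in their place "hand_eye" (4x4, takes a point from camera to tool coordinates, whose origin is the TCP and whose axes are the flange's). Camera axes: x right, y down, z forward; pixel columns grow to the right and rows downward; lengths in m; the calibration is good to about 2 mm. A picture is of the moment at which its call begins: read the wrist's pose just before it. calibration takes no time and is no camera call.
- ctrl.close_job(): hands the job in; it is judged then, once.
The state is a dict: "clock": time; "joint_pos": joint angles; "qvel": joint speeds; "tau": joint torques, N m; "tool_pos": TCP position; "orientation": TCP orientation; "force": force on the tool from outside, world axes, zero at the start; "moment": the same for the moment, N m; "opening": finger opening in m; "gripper_force": force on a finger pad.
Only numpy, scipy, OpenCV 4.12 (cv2) and the standard library are available. Lean on these libraries where they do the work, as an engineer would, in place of code of your own. Each camera call takes 0.05 s, during which the arm holds its last target. There are 200 camera calls.

### The job

Move the screw jar and the spring barrel out of the plywood tray and stand them on the blue mat, then take the cartridge from behind them and lay it flat on the test board's contact pad, squarely between the two end stops, and let go. Press the red button all the way down to test it, then stand the jar and the barrel back in the tray, each on the very spot it came from. Keep both upright and do not disturb the rubber cap on the mat or the stylus in the tray.

Things in the scene. Friction and masses are not known exactly. Their poses are not given: they have to be found in the camera images.
- jar: Screw jar, glass body with brass screws in it and a brass cap: a round cylinder 50 mm across and 70 mm tall (the cap, from 58 mm up, is 47 mm across), 0.16 kg. Origin at the centre of its underside, z up. It starts standing in the front of the tray, in the left or the right place; its start spot is where it must return.
- barrel: Chrome trigger spring barrel: upright cylinder 36 mm across up to 64 mm, then a 20 mm wide spigot to 70 mm, 0.14 kg. Origin at the centre of its underside, z up. It starts standing beside the jar in the front of the tray; its start spot is where it must return.
- cartridge: Grey plastic game cartridge lying flat: 54 mm (its x) by 104 mm (its y) by 20 mm high, 0.11 kg, blank label on top. Origin at the centre of its underside, z up. Starts behind (farther along the tray's x than) the jar and barrel, whose backs stand 4 to 18 mm from its front edge, so it can be gripped across its 54 mm only once they are gone.
- tray: Fixed plywood tray 160 (x) by 180 mm (y), floor 6 mm thick, open front and back, side walls 22 mm high at y = +-87.5 mm. Origin under its centre, x to its back. Jar and barrel start near x = -25, y = +-29 mm (either way round), the cartridge near x = 33, y = 0. The stylus lies along the front at x = -66.
- mat: Fixed blue mat, the side area: 140 mm (x) by 180 mm (y), 4 mm thick. Origin under its centre. Its front part (x below +20 mm) is free.
- board: Fixed dark steel test board, 8 mm thick, x = -45 to 105, y = -75 to 75 mm. Origin on the underside below the centre of the copper contact pad (flush, top 8 mm up) where the cartridge lies, long side along the board's y. Black end stops 6 mm high at y = +-60 to +-68 mm; open in x. Behind: red button (x 75, y 40) and grey connector (x 78, y -38, 14 mm above the bench).
- button (a joint): Travel of the red button, m: 0 when up, 0.006 fully down; it is a spring that needs 5 N to go fully down.
- button_top (a point): Centre of the top face of the round red push button, 28 mm across, 30 mm above the bench, in a steel collar 44 mm across that is 10 mm lower.
- cap: Loose black rubber thumbstick cap, 20 mm across and 12 mm tall, standing in the back part of the mat. Not to be disturbed. Origin at the centre of its underside.
- stylus: Loose black plastic stylus, 129 mm long (its y) and 9 mm thick, lying flat along the front edge of the tray. Not to be disturbed. Origin at the middle of its underside.
Mind the look-alikes: they are no part of the job. Of the things like the mat, leave any that is white; of the rest the larger one is meant.

How it is judged (in metres and radians):
On the way, in this order (a step that is already met when the one before it is completed fails the run):
1. jar and barrel both stand released on the mat, the cartridge still where it was (within 15 mm) (x of jar in the frame of mat between -0.07 and 0.07 m and y of jar in the frame of mat between -0.09 and 0.09 m and z of jar in the frame of mat between 0 and 0.01 m and angle between each of jar, barrel's own z axis and vertical below 0.15 rad and contact force between the fingers and jar below 0.1 N and x of barrel in the frame of mat between -0.07 and 0.07 m and y of barrel in the frame of mat between -0.09 and 0.09 m and z of barrel in the frame of mat between 0 and 0.01 m and contact force between the fingers and barrel below 0.1 N and distance of cartridge from where it was at the start of the episode below 0.015 m), for 0.2 s.
2. cartridge lies released on the contact pad, jar and barrel still on the mat (x of jar in the frame of mat between -0.07 and 0.07 m and y of jar in the frame of mat between -0.09 and 0.09 m and z of jar in the frame of mat between 0 and 0.01 m and angle between each of jar, barrel's own z axis and vertical below 0.15 rad and contact force between the fingers and jar below 0.1 N and x of barrel in the frame of mat between -0.07 and 0.07 m and y of barrel in the frame of mat between -0.09 and 0.09 m and z of barrel in the frame of mat between 0 and 0.01 m and contact force between the fingers and barrel below 0.1 N and x of cartridge in the frame of board between -0.012 and 0.012 m and y of cartridge in the frame of board between -0.012 and 0.012 m and z of cartridge in the frame of board between 0.004 and 0.0115 m and angle between the y axis of cartridge and the y axis of board, either way round below 0.15 rad and angle between cartridge's own z axis and vertical below 0.06 rad and contact force between the fingers and cartridge below 0.1 N), for 0.2 s.
3. red button pressed (over 4.5 of its 6 mm), cartridge on the pad, jar and barrel on the mat (x of jar in the frame of mat between -0.07 and 0.07 m and y of jar in the frame of mat between -0.09 and 0.09 m and z of jar in the frame of mat between 0 and 0.01 m and angle between each of jar, barrel's own z axis and vertical below 0.15 rad and contact force between the fingers and jar below 0.1 N and x of barrel in the frame of mat between -0.07 and 0.07 m and y of barrel in the frame of mat between -0.09 and 0.09 m and z of barrel in the frame of mat between 0 and 0.01 m and contact force between the fingers and barrel below 0.1 N and x of cartridge in the frame of board between -0.012 and 0.012 m and y of cartridge in the frame of board between -0.012 and 0.012 m and z of cartridge in the frame of board between 0.004 and 0.0115 m and angle between the y axis of cartridge and the y axis of board, either way round below 0.15 rad and angle between cartridge's own z axis and vertical below 0.06 rad and value of joint button above 0.0045 m), for 0.05 s.
At the end, for the whole second after the job is handed in: Jar and barrel stand upright (within 0.1 rad), each within 15 mm of its own start spot; the cartridge lies flat on the board, within 12 mm of the pad's centre in the board's x and y and aligned within 0.15 rad; the button is up again; all at rest (distance of each of jar, barrel from where it was at the start of the episode below 0.015 m and angle between each of jar, barrel's own z axis and vertical below 0.1 rad and linear speed of each of jar, barrel, cartridge below 0.02 m/s and x of cartridge in the frame of board between -0.012 and 0.012 m and y of cartridge in the frame of board between -0.012 and 0.012 m and z of cartridge in the frame of board between 0.004 and 0.0115 m and angle between the y axis of cartridge and the y axis of board, either way round below 0.15 rad and angle between cartridge's own z axis and vertical below 0.06 rad and value of joint button below 0.002 m); the robot touches nothing.
It fails at once if the jar tips over (angle between jar's own z axis and vertical above 0.6 rad).
It fails at once if the barrel tips over (angle between barrel's own z axis and vertical above 0.6 rad).
It fails at once if the rubber cap is moved by over 20 mm (distance of cap from where it was at the start of the episode above 0.02 m).
It fails at once if the stylus is moved by over 25 mm (distance of stylus from where it was at the start of the episode above 0.025 m).
It also fails if it takes over 144 s, if anything falls off the work surface, if the arm or the gripper's body presses on something with over 40 N, if the wrist force passes 120 N, or if a joint passes its speed limit or range.

## Working session

There is one attempt and no reset: what is moved stays moved. The work goes in short steps, Python scripts to look and compute and a tool call to move; the robot and the scene stay as the last step left them, time stands still between calls to the robot, and variables do not carry over. Pictures are saved under pics/ and viewed, at most 14 in all, crops included, and the job is handed in when it is done.

Besides the shell and the picture viewer there is one more tool, called after ">>>" in YAML: its name, and indented under it one key for each argument. apply_moves: Moves the arm, as the interface text tells. Its arguments: {"type":"object","properties":{"targets":{"type":"array","items":{"type":"object","properties":{"travel":{"type":"array","items":{"type":"number"}},"roll":{"type":"number"},"jaw":{"type":"number"}}}}},"required":["targets"]}

```bash
mkdir -p pics; ls; python3 - <<'E'
from plant import ctrl
import cv2,numpy as np
np.set_printoptions(precision=4,suppress=True)
o=ctrl.get_obs();print({k:o[k] for k in('clock','tool_pos','orientation','opening')})
for n in('scene','top'):
    cv2.imwrite(f'pics/{n}0.png',cv2.cvtColor(ctrl.snapshot(n),cv2.COLOR_RGB2BGR));c=ctrl.calibration(n);print(n,c['K'],c['extrinsics'])
print(ctrl.calibration('wrist'))
E
```

```text
pics
{'clock': 0.0, 'tool_pos': array([0.2463, 0.628 , 0.2476]), 'orientation': array([179.9074,  -0.006 , -21.4263]), 'opening': 0.08769704688982194}
scene [[462.4951   0.     277.2526]
 [  0.     462.4951 212.6311]
 [  0.       0.       1.    ]] [[ 0.3984  0.7443 -0.5359  1.1317]
 [ 0.9171 -0.3325  0.22   -0.2271]
 [-0.0144 -0.5792 -0.8151  1.0873]
 [ 0.      0.      0.      1.    ]]
top [[482.0279   0.     273.3898]
 [  0.     482.0279 210.3756]
 [  0.       0.       1.    ]] [[-0.0022 -0.9838  0.1794  0.2421]
 [-1.      0.0014 -0.005   0.0591]
 [ 0.0046 -0.1794 -0.9838  1.3479]
 [ 0.      0.      0.      1.    ]]
{'K': array([[295.2569,   0.    , 282.2284],
       [  0.    , 295.2569, 204.2632],
       [  0.    ,   0.    ,   1.    ]]), 'hand_eye': array([[ 0.0004, -0.9629, -0.2698,  0.0723],
       [ 1.    ,  0.0005, -0.0002, -0.0013],
       [ 0.0004, -0.2698,  0.9629, -0.1374],
       [ 0.    ,  0.    ,  0.    ,  1.    ]])}
```

View pics/top0.png

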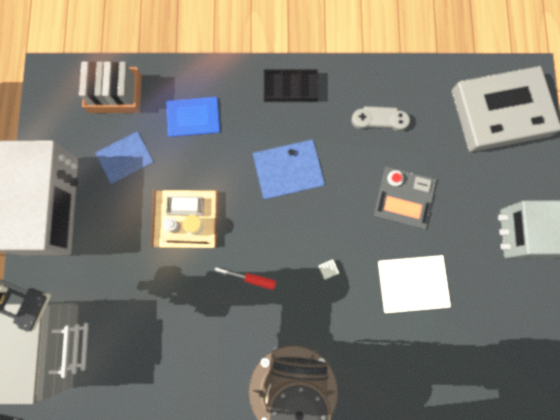

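View pics/scene0.png

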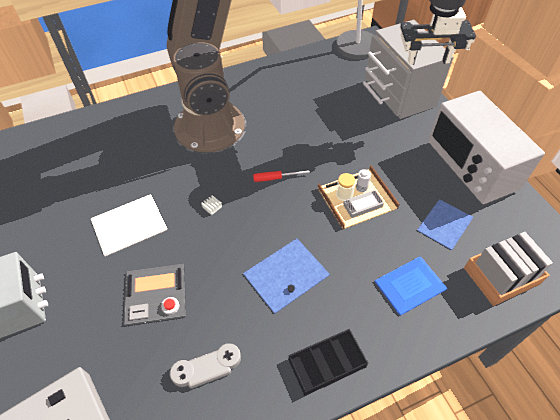

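The top view shows the tray near (185,219), the large blue mat near (288,168) with the cap at (293,152), and the board near (405,198). The jar is at (191,224) and the barrel at (171,224). I'll enlarge these areas.

```bash
python3 - <<'E'
import cv2,numpy as np
t=cv2.imread('pics/top0.png');s=cv2.imread('pics/scene0.png')
def cr(im,x,y,w,h,f):return cv2.resize(im[y:y+h,x:x+w],(w*f,h*f),interpolation=cv2.INTER_CUBIC)
a=np.hstack([cr(t,145,180,80,75,5),cr(t,365,160,80,75,5)])
b=np.hstack([cr(t,245,132,88,70,4)[:,:352],cr(s,310,160,100,70,4)])
b=np.pad(b,((0,0),(0,800-b.shape[1]),(0,0)))
b=b[:225+55]
cv2.imwrite('pics/c0.png',np.vstack([a[:320+55][:375],b])[:600])
E
```

```text
(no output)
```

View pics/c0.png

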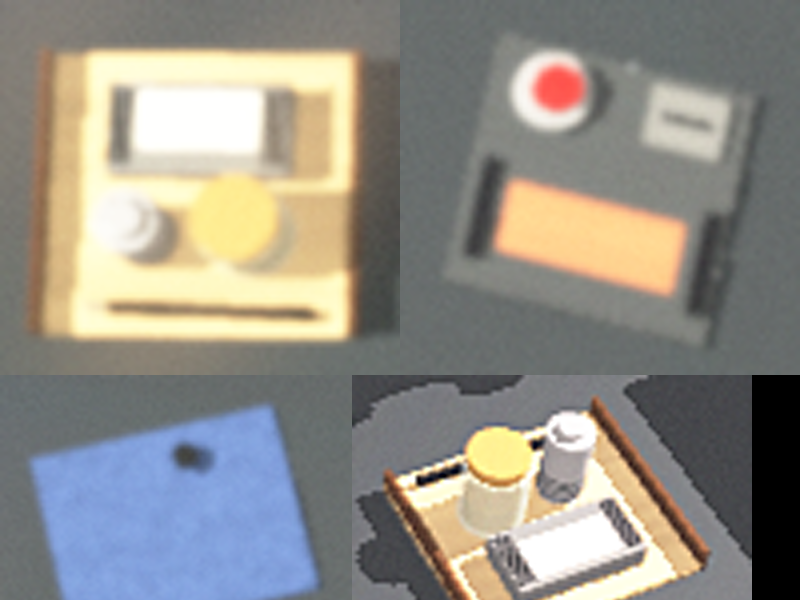

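The enlarged crops show:
- **Tray crop:** jar cap at (235,220), barrel at (132,217), cartridge corners at about (110,88) to (292,170).
- **Board crop:** copper corners at (512,180), (687,220), (675,297) and (493,250); red button at (558,88).
- **Mat crop:** corners at (30,83), (272,30) and (318,210); cap at (190,82).

```bash
cat > h.py <<'E'
from plant import ctrl
import cv2,numpy as np
from scipy.spatial.transform import Rotation as R
np.set_printoptions(precision=4,suppress=True)
def tcp():
    o=ctrl.get_obs();T=np.eye(4);T[:3,:3]=R.from_euler('xyz',o['orientation'],degrees=True).as_matrix();T[:3,3]=o['tool_pos'];return T
def shot(n,f):
    T=tcp() if n=='wrist' else None
    cv2.imwrite(f'pics/{f}.png',cv2.cvtColor(ctrl.snapshot(n),cv2.COLOR_RGB2BGR))
    if n=='wrist': np.save(f'pics/{f}.npy',T@ctrl.calibration(n)['hand_eye'])
def px(n,u,v,z,E=None):
    c=ctrl.calibration(n);E=c['extrinsics'] if E is None else E
    d=E[:3,:3]@np.linalg.solve(c['K'],[u,v,1.]);p=E[:3,3];return p+d*(z-p[2])/d[2]
def proj(n,P,E=None):
    c=ctrl.calibration(n);E=c['extrinsics'] if E is None else E
    q=c['K']@(E[:3,:3].T@(np.asarray(P)-E[:3,3]));return q[:2]/q[2]
def move(x,y,z,yaw):
    "tool-axis shift (mm) and roll to a world goal, tool down"
    T=tcp();o=ctrl.get_obs()
    d=T[:3,:3].T@(np.array([x,y,z])-T[:3,3])*1000
    r=-(yaw-o['orientation'][2]);r=(r+90)%180-90
    return d,r
E
python3 - <<'E'
from h import *
def P(name,u,v,z,ox=145,oy=180,f=5):
    p=px('top',ox+(u+.5)/f-.5,oy+(v+.5)/f-.5,z);print(name,p);return p
P('jar',235,220,.076);P('barSp',140,212,.076);P('barSh',131,219,.070)
a=[P('cart',*q,.026) for q in((110,88),(292,88),(292,170),(111,173))];print(np.mean(a,0))
P('tray fl',30,333,.0);P('fr',355,337,.006);P('br',358,50,.006);P('stylL',105,307,.015);P('stylR',318,314,.015)
B=lambda n,u,v,z:P(n,u-400,v,z,365,160)
a=[B('cop',*q,.008) for q in((512,180),(687,220),(675,297),(493,250))];print(np.mean(a,0))
for q in((502,35),(762,95),(712,348),(445,278)):B('board',*q,.008)
B('red',558,88,.03)
M=lambda n,u,v,z:P(n,u,v,z,245,132,4)
for q in((30,83),(272,30),(318,210)):M('mat',*q,.004)
M('cap',187,80,.016)
E
```

```text
jar [0.4384 0.2709 0.076 ]
barSp [0.4428 0.3217 0.076 ]
barSh [0.44   0.3276 0.07  ]
cart [0.521  0.3512 0.026 ]
cart [0.5208 0.2494 0.026 ]
cart [0.4742 0.2483 0.026 ]
cart [0.4727 0.3489 0.026 ]
[0.4972 0.2995 0.026 ]
tray fl [0.3863 0.3965 0.    ]
fr [0.3831 0.2138 0.006 ]
br [0.5472 0.2152 0.006 ]
stylL [0.3991 0.3518 0.015 ]
stylR [0.395  0.2335 0.015 ]
cop [ 0.5286 -0.2709  0.008 ]
cop [ 0.5053 -0.3693  0.008 ]
cop [ 0.4611 -0.36    0.008 ]
cop [ 0.4882 -0.2584  0.008 ]
[ 0.4958 -0.3146  0.008 ]
board [ 0.6139 -0.269   0.008 ]
board [ 0.5782 -0.4165  0.008 ]
board [ 0.432  -0.3791  0.008 ]
board [ 0.4721 -0.2305  0.008 ]
red [ 0.5769 -0.2938  0.03  ]
mat [0.658  0.1136 0.004 ]
mat [ 0.698  -0.0625  0.004 ]
mat [ 0.5633 -0.0931  0.004 ]
cap [0.6564 0.0003 0.016 ]
```

```bash
python3 -c "
from h import *
print(*move(.46,.30,.23,-90))"
```

```text
[318.6699 227.2917  18.1081] 68.57567963235044
```

>>> apply_moves:
  targets:
    - {"travel":[0,0,0],"roll":8.5,"jaw":87}
    - {"travel":[0,0,0],"roll":8.5,"jaw":87}
    - {"travel":[0,0,0],"roll":8.5,"jaw":87}
    - {"travel":[0,0,0],"roll":8.5,"jaw":87}
    - {"travel":[0,0,0],"roll":8.5,"jaw":87}
    - {"travel":[0,0,0],"roll":8.5,"jaw":87}
    - {"travel":[0,0,0],"roll":8.5,"jaw":87}
    - {"travel":[0,0,0],"roll":8.5,"jaw":87}
    - {"travel":[0,0,0],"roll":0.6,"jaw":87}

```text
clock: 1.0
tool_pos: [0.2464, 0.6281, 0.2481]
orientation: [180.0, -0.1, -90.2]
force: [-0.7, 0.7, 0.6]
opening: 0.087
gripper_force: 0.0
```

>>> apply_moves:
  targets:
    - {"travel":[36,-24,0],"roll":0,"jaw":87}
    - {"travel":[36,-24,0],"roll":0,"jaw":87}
    - {"travel":[36,-24,0],"roll":0,"jaw":87}
    - {"travel":[36,-24,0],"roll":0,"jaw":87}
    - {"travel":[36,-24,0],"roll":0,"jaw":87}
    - {"travel":[36,-24,0],"roll":0,"jaw":87}
    - {"travel":[36,-24,0],"roll":0,"jaw":87}
    - {"travel":[36,-24,0],"roll":0,"jaw":87}
    - {"travel":[36,-22,18],"roll":0,"jaw":87}
    - {"travel":[0,0,0],"roll":0,"jaw":87}

```text
clock: 2.0
tool_pos: [0.4609, 0.2999, 0.2285]
orientation: [179.8, -0.1, -90.0]
force: [-0.0, -0.3, -0.1]
opening: 0.0868
gripper_force: 0.0
```

```bash
python3 -c "
from h import *
shot('wrist','w1');print(tcp(),ctrl.get_obs()['orientation'])"
```

```text
[[-0.     -1.     -0.0016  0.4608]
 [-1.      0.     -0.0017  0.3017]
 [ 0.0017  0.0016 -1.      0.2295]
 [ 0.      0.      0.      1.    ]] [179.9101  -0.0948 -90.0008]
```

View pics/w1.png

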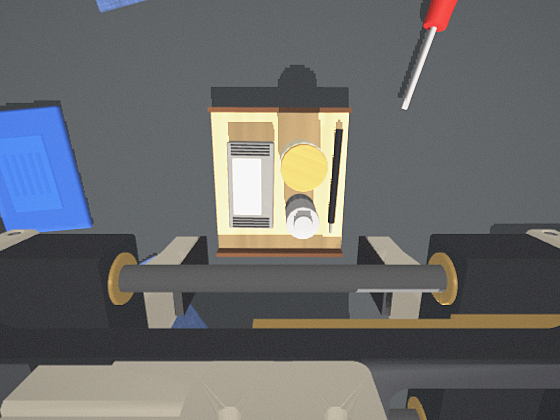

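The wrist view shows the tray: jar cap centre at (304,168), barrel at about (302,217), and the cartridge over (228–274, 142–228). I'll enlarge it.

```bash
python3 -c "
import cv2
im=cv2.imread('pics/w1.png')[100:260,205:355];cv2.imwrite('pics/w1c.png',cv2.resize(im,None,fx=3.75,fy=3.75,interpolation=cv2.INTER_CUBIC))"
```

```text
(no output)
```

View pics/w1c.png

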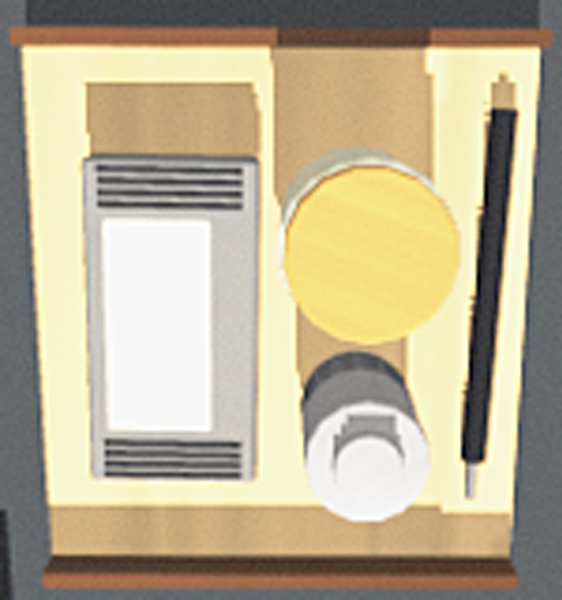

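The crop shows the jar cap centre at (371,255), the barrel shoulder at (367,461) with its spigot at (369,466), and cartridge top corners at (85,157), (260,158), (255,479) and (95,479).

```bash
python3 -c "
from h import *
E=np.load('pics/w1.npy')
f=lambda n,u,v,z:(lambda p:(print(n,p),p)[1])(px('wrist',205+(u+.5)/3.75-.5,100+(v+.5)/3.75-.5,z,E))
f('jar',371,255,.076);f('sh',367,461,.07);f('sp',369,466,.076)
a=[f('c',u,v,.026) for u,v in((85,157),(260,158),(255,479),(95,479))];print(np.mean(a,0))
for u,v in((10,28),(552,28),(44,586),(518,586)):f('tray',u,v,.022)
"
```

```text
jar [0.4396 0.272  0.076 ]
sh [0.4391 0.3313 0.07  ]
sp [0.439  0.3306 0.076 ]
c [0.5224 0.2498 0.026 ]
c [0.4698 0.2501 0.026 ]
c [0.4722 0.3526 0.026 ]
c [0.5243 0.3526 0.026 ]
[0.4972 0.3013 0.026 ]
tray [0.5434 0.2127 0.022 ]
tray [0.3833 0.2127 0.022 ]
tray [0.5441 0.3925 0.022 ]
tray [0.3834 0.3927 0.022 ]
```

>>> apply_moves:
  targets:
    - {"travel":[29,21,0],"roll":0,"jaw":87}
    - {"travel":[0,0,40],"roll":0,"jaw":87}
    - {"travel":[0,0,40],"roll":0,"jaw":87}
    - {"travel":[0,0,30],"roll":0,"jaw":87}
    - {"travel":[0,0,20],"roll":0,"jaw":87}
    - {"travel":[0,0,20],"roll":0,"jaw":87}
    - {"travel":[0,0,15],"roll":0,"jaw":87}
    - {"travel":[0,0,9],"roll":0,"jaw":87}
    - {"travel":[0,0,0],"roll":0,"jaw":87}

```text
clock: 2.95
tool_pos: [0.4388, 0.2754, 0.0556]
orientation: [179.9, -0.1, -89.9]
force: [-0.2, -0.3, 0.1]
opening: 0.0869
gripper_force: 0.0
```

>>> apply_moves:
  targets:
    - {"travel":[0,0,0],"roll":0,"jaw":70}
    - {"travel":[0,0,0],"roll":0,"jaw":60}
    - {"travel":[0,0,0],"roll":0,"jaw":54}
    - {"travel":[0,0,0],"roll":0,"jaw":52}
    - {"travel":[0,0,0],"roll":0,"jaw":45}
    - {"travel":[0,0,0],"roll":0,"jaw":45}
    - {"travel":[0,0,0],"roll":0,"jaw":45}
    - {"travel":[0,0,0],"roll":0,"jaw":45}

```text
clock: 3.75
tool_pos: [0.4395, 0.2754, 0.0568]
orientation: [-180.0, 0.0, -90.0]
force: [-1.2, -0.1, 5.4]
opening: 0.0496
gripper_force: 30.0
```

>>> apply_moves:
  targets:
    - {"travel":[0,0,-5],"roll":0,"jaw":45}
    - {"travel":[0,0,-15],"roll":0,"jaw":45}
    - {"travel":[0,0,-20],"roll":0,"jaw":45}
    - {"travel":[0,0,-20],"roll":0,"jaw":45}
    - {"travel":[0,0,-15],"roll":0,"jaw":45}
    - {"travel":[0,0,-5],"roll":0,"jaw":45}
    - {"travel":[7,-3,0],"roll":0,"jaw":45}
    - {"travel":[15,-7,0],"roll":0,"jaw":45}
    - {"travel":[20,-10,0],"roll":0,"jaw":45}
    - {"travel":[25,-12,0],"roll":0,"jaw":45}

```text
clock: 4.75
tool_pos: [0.471, 0.2072, 0.1353]
orientation: [179.9, -0.1, -90.0]
force: [0.1, -0.1, -1.1]
opening: 0.0494
gripper_force: 30.0
```

>>> apply_moves:
  targets:
    - {"travel":[25,-12,0],"roll":0,"jaw":45}
    - {"travel":[25,-12,0],"roll":0,"jaw":45}
    - {"travel":[25,-12,0],"roll":0,"jaw":45}
    - {"travel":[25,-12,0],"roll":0,"jaw":45}
    - {"travel":[25,-12,0],"roll":0,"jaw":45}
    - {"travel":[25,-12,0],"roll":0,"jaw":45}
    - {"travel":[25,-12,0],"roll":0,"jaw":45}
    - {"travel":[25,-12,0],"roll":0,"jaw":45}
    - {"travel":[25,-12,0],"roll":0,"jaw":45}
    - {"travel":[15,-10,0],"roll":0,"jaw":45}

```text
clock: 5.75
tool_pos: [0.5887, -0.034, 0.1349]
orientation: [179.8, -0.0, -90.1]
force: [-0.1, -0.1, -0.6]
opening: 0.0494
gripper_force: 30.0
```

>>> apply_moves:
  targets:
    - {"travel":[0,0,0],"roll":0,"jaw":45}
    - {"travel":[0,0,0],"roll":0,"jaw":45}
    - {"travel":[0,0,0],"roll":0,"jaw":45}

```text
clock: 6.05
tool_pos: [0.5885, -0.0316, 0.1358]
orientation: [179.9, -0.0, -90.0]
force: [0.1, 0.1, -0.8]
opening: 0.0492
gripper_force: 30.0
```

```bash
python3 -c "
from h import *
shot('wrist','w2');print(tcp()[:3,3],ctrl.get_obs()['opening'],ctrl.get_obs()['force'])
E=np.load('pics/w2.npy');print(proj('wrist',[.6564,.0003,.004],E),proj('wrist',[.59,-.035,.004],E))"
```

```text
[ 0.5887 -0.0313  0.1361] 0.04897840049549564 [-0.7166  0.3668 -0.674 ]
[212.2802 231.7279] [280.5425 196.4911]
```

View pics/w2.png

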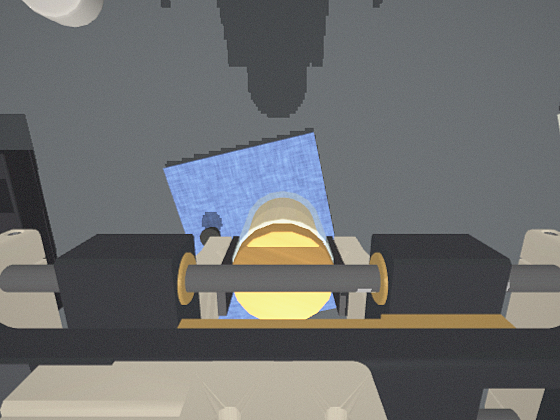

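The jar is held above the mat. The mat's −y edge runs from (165,167) to (312,130), and the cap at (210,235) is clear of the left finger. Lowering the jar now.

>>> apply_moves:
  targets:
    - {"travel":[0,0,5],"roll":0,"jaw":45}
    - {"travel":[0,0,15],"roll":0,"jaw":45}
    - {"travel":[0,0,20],"roll":0,"jaw":45}
    - {"travel":[0,0,20],"roll":0,"jaw":45}
    - {"travel":[0,0,10],"roll":0,"jaw":45}
    - {"travel":[0,0,6],"roll":0,"jaw":45}
    - {"travel":[0,0,3],"roll":0,"jaw":45}
    - {"travel":[0,0,2],"roll":0,"jaw":45}
    - {"travel":[0,0,0],"roll":0,"jaw":45}

```text
clock: 7.0
tool_pos: [0.5896, -0.0316, 0.056]
orientation: [-180.0, 0.0, -90.0]
force: [-0.2, 1.1, -1.0]
opening: 0.0492
gripper_force: 30.0
```

>>> apply_moves:
  targets:
    - {"travel":[0,0,0.5],"roll":0,"jaw":45}
    - {"travel":[0,0,0],"roll":0,"jaw":45}

```text
clock: 7.2
tool_pos: [0.5896, -0.0317, 0.0555]
orientation: [-180.0, 0.0, -90.0]
force: [-0.1, 0.5, -1.0]
opening: 0.0491
gripper_force: 30.0
```

>>> apply_moves:
  targets:
    - {"travel":[0,0,0.8],"roll":0,"jaw":45}
    - {"travel":[0,0,0],"roll":0,"jaw":45}

```text
clock: 7.4
tool_pos: [0.5896, -0.0317, 0.0549]
orientation: [-180.0, 0.0, -90.0]
force: [-1.1, -0.1, 3.9]
opening: 0.0493
gripper_force: 30.0
```

>>> apply_moves:
  targets:
    - {"travel":[0,0,0],"roll":0,"jaw":54}
    - {"travel":[0,0,0],"roll":0,"jaw":60}
    - {"travel":[0,0,0],"roll":0,"jaw":75}
    - {"travel":[0,0,0],"roll":0,"jaw":87}
    - {"travel":[0,0,0],"roll":0,"jaw":87}
    - {"travel":[0,0,0],"roll":0,"jaw":87}
    - {"travel":[0,0,-10],"roll":0,"jaw":87}
    - {"travel":[0,0,-30],"roll":0,"jaw":87}
    - {"travel":[0,0,-40],"roll":0,"jaw":87}
    - {"travel":[0,0,-20],"roll":0,"jaw":87}

```text
clock: 8.4
tool_pos: [0.5907, -0.0317, 0.1584]
orientation: [-179.8, 0.0, -90.0]
force: [0.9, 0.4, -0.5]
opening: 0.0868
gripper_force: 0.0
```

>>> apply_moves:
  targets:
    - {"travel":[-33,10,0],"roll":0,"jaw":87}
    - {"travel":[-40,20,0],"roll":0,"jaw":87}
    - {"travel":[-45,20,0],"roll":0,"jaw":87}
    - {"travel":[-45,20,0],"roll":0,"jaw":87}
    - {"travel":[-45,20,0],"roll":0,"jaw":87}
    - {"travel":[-45,20,0],"roll":0,"jaw":87}
    - {"travel":[-45,20,0],"roll":0,"jaw":87}
    - {"travel":[-40,14,0],"roll":0,"jaw":87}
    - {"travel":[-25,6,0],"roll":0,"jaw":87}
    - {"travel":[0,0,0],"roll":0,"jaw":87}

```text
clock: 9.4
tool_pos: [0.4388, 0.3346, 0.1552]
orientation: [-179.9, 0.1, -89.8]
force: [0.1, -0.8, -0.4]
opening: 0.0868
gripper_force: 0.0
```

```bash
python3 -c "
from h import *
shot('wrist','w3');shot('top','t3')
E=np.load('pics/w3.npy');T=tcp();print(T[:3,3],move(.439,.331,.056,-90))
a=cv2.imread('pics/w3.png');b=cv2.imread('pics/t3.png')[120:260,140:340]
a=cv2.resize(a,(420,315));b=cv2.resize(b,(380,266),interpolation=cv2.INTER_CUBIC)
b=np.pad(b,((0,49),(0,0),(0,0)));cv2.imwrite('pics/c3.png',np.hstack([a,b]))
print([proj('wrist',p,E) for p in([.439,.331,.07],[.439,.331,.006])])"
```

```text
[0.4391 0.3318 0.1547] (array([ 0.8118,  0.0693, 98.7044]), np.float64(0.06640860602482235))
[array([282.219 , 210.5963]), array([282.2918, 191.8488])]
```

View pics/c3.png

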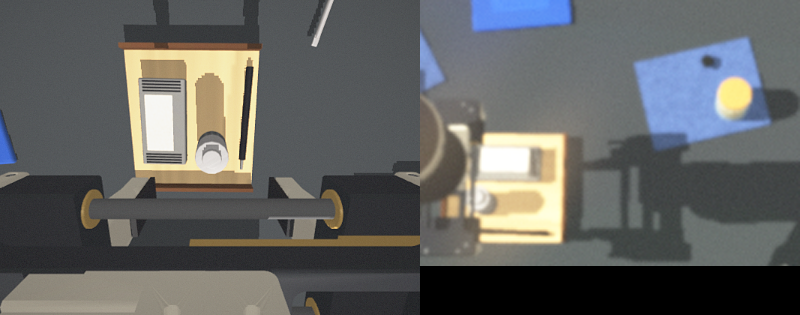

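The jar stands upright on the front-right of the mat. The barrel shoulder is at about (281,207) in the full wrist picture, against a prediction of (282,210), so I'll descend.

>>> apply_moves:
  targets:
    - {"travel":[0,0,20],"roll":0,"jaw":87}
    - {"travel":[0,0,30],"roll":0,"jaw":87}
    - {"travel":[0,0,20],"roll":0,"jaw":87}
    - {"travel":[0,0,20],"roll":0,"jaw":87}
    - {"travel":[0,0,8],"roll":0,"jaw":87}
    - {"travel":[0,0,0],"roll":0,"jaw":87}
    - {"travel":[0,0,0],"roll":0,"jaw":65}
    - {"travel":[0,0,0],"roll":0,"jaw":50}
    - {"travel":[0,0,0],"roll":0,"jaw":43}
    - {"travel":[0,0,0],"roll":0,"jaw":39}

```text
clock: 10.5
tool_pos: [0.4396, 0.3316, 0.0569]
orientation: [-180.0, 0.1, -90.0]
force: [0.2, 0.2, 0.4]
opening: 0.0606
gripper_force: 0.0
```

>>> apply_moves:
  targets:
    - {"travel":[0,0,0],"roll":0,"jaw":37}
    - {"travel":[0,0,0],"roll":0,"jaw":31}
    - {"travel":[0,0,0],"roll":0,"jaw":31}
    - {"travel":[0,0,0],"roll":0,"jaw":31}
    - {"travel":[0,0,0],"roll":0,"jaw":31}

```text
clock: 11.0
tool_pos: [0.4393, 0.3313, 0.0563]
orientation: [180.0, -0.0, -90.0]
force: [-0.9, -0.1, 0.4]
opening: 0.0354
gripper_force: 30.0
```

>>> apply_moves:
  targets:
    - {"travel":[0,0,-5],"roll":0,"jaw":31}
    - {"travel":[0,0,-15],"roll":0,"jaw":31}
    - {"travel":[0,0,-20],"roll":0,"jaw":31}
    - {"travel":[0,0,-20],"roll":0,"jaw":31}
    - {"travel":[0,0,-15],"roll":0,"jaw":31}
    - {"travel":[0,0,-5],"roll":0,"jaw":31}
    - {"travel":[7,-3,0],"roll":0,"jaw":31}
    - {"travel":[15,-7,0],"roll":0,"jaw":31}
    - {"travel":[20,-10,0],"roll":0,"jaw":31}
    - {"travel":[25,-12,0],"roll":0,"jaw":31}

```text
clock: 12.0
tool_pos: [0.4713, 0.2625, 0.1351]
orientation: [179.9, -0.1, -90.0]
force: [0.0, 0.6, -1.7]
opening: 0.0358
gripper_force: 30.0
```

>>> apply_moves:
  targets:
    - {"travel":[25,-12,0],"roll":0,"jaw":31}
    - {"travel":[25,-12,0],"roll":0,"jaw":31}
    - {"travel":[25,-12,0],"roll":0,"jaw":31}
    - {"travel":[25,-12,0],"roll":0,"jaw":31}
    - {"travel":[25,-12,0],"roll":0,"jaw":31}
    - {"travel":[25,-12,0],"roll":0,"jaw":31}
    - {"travel":[25,-12,0],"roll":0,"jaw":31}
    - {"travel":[25,-12,0],"roll":0,"jaw":31}
    - {"travel":[14,-13,0],"roll":0,"jaw":31}
    - {"travel":[0,0,0],"roll":0,"jaw":31}

```text
clock: 13.0
tool_pos: [0.5806, 0.0471, 0.1348]
orientation: [179.9, -0.1, -90.2]
force: [0.9, 0.1, -1.8]
opening: 0.035
gripper_force: 30.0
```

>>> apply_moves:
  targets:
    - {"travel":[0,0,5],"roll":0,"jaw":31}
    - {"travel":[0,0,15],"roll":0,"jaw":31}
    - {"travel":[0,0,20],"roll":0,"jaw":31}
    - {"travel":[0,0,20],"roll":0,"jaw":31}
    - {"travel":[0,0,10],"roll":0,"jaw":31}
    - {"travel":[0,0,6],"roll":0,"jaw":31}
    - {"travel":[0,0,3],"roll":0,"jaw":31}
    - {"travel":[0,0,2],"roll":0,"jaw":31}
    - {"travel":[0,0,0.5],"roll":0,"jaw":31}
    - {"travel":[0,0,0],"roll":0,"jaw":31}

```text
clock: 14.0
tool_pos: [0.5806, 0.0504, 0.0553]
orientation: [-180.0, 0.0, -90.0]
force: [0.9, 0.2, -1.7]
opening: 0.0355
gripper_force: 30.0
```

>>> apply_moves:
  targets:
    - {"travel":[0,0,0.5],"roll":0,"jaw":31}
    - {"travel":[0,0,0],"roll":0,"jaw":31}

```text
clock: 14.2
tool_pos: [0.5804, 0.0503, 0.0545]
orientation: [-180.0, 0.0, -90.0]
force: [0.1, 0.6, -2.1]
opening: 0.0355
gripper_force: 30.0
```

>>> apply_moves:
  targets:
    - {"travel":[0,0,0.5],"roll":0,"jaw":31}
    - {"travel":[0,0,0],"roll":0,"jaw":31}

```text
clock: 14.4
tool_pos: [0.5805, 0.0503, 0.0543]
orientation: [-180.0, 0.0, -90.0]
force: [-2.6, 0.6, 4.5]
opening: 0.0353
gripper_force: 30.0
```

>>> apply_moves:
  targets:
    - {"travel":[0,0,0],"roll":0,"jaw":40}
    - {"travel":[0,0,0],"roll":0,"jaw":50}
    - {"travel":[0,0,0],"roll":0,"jaw":70}
    - {"travel":[0,0,0],"roll":0,"jaw":87}
    - {"travel":[0,0,0],"roll":0,"jaw":87}
    - {"travel":[0,0,0],"roll":0,"jaw":87}
    - {"travel":[0,0,-10],"roll":0,"jaw":87}
    - {"travel":[0,0,-30],"roll":0,"jaw":87}
    - {"travel":[0,0,-40],"roll":0,"jaw":87}
    - {"travel":[0,0,-20],"roll":0,"jaw":87}

```text
clock: 15.4
tool_pos: [0.5817, 0.0506, 0.1579]
orientation: [-179.8, 0.1, -90.0]
force: [0.5, 1.0, -0.2]
opening: 0.0866
gripper_force: 0.0
```

>>> apply_moves:
  targets:
    - {"travel":[-25,9,0],"roll":0,"jaw":87}
    - {"travel":[-40,13,0],"roll":0,"jaw":87}
    - {"travel":[-40,13,0],"roll":0,"jaw":87}
    - {"travel":[-40,13,0],"roll":0,"jaw":87}
    - {"travel":[-40,13,0],"roll":0,"jaw":87}
    - {"travel":[-40,13,0],"roll":0,"jaw":87}
    - {"travel":[-26,9,0],"roll":0,"jaw":87}
    - {"travel":[0,0,0],"roll":1.2,"jaw":87}
    - {"travel":[0,0,0],"roll":0,"jaw":87}

```text
clock: 16.3
tool_pos: [0.4971, 0.3018, 0.1543]
orientation: [-180.0, 0.0, -91.2]
force: [-0.0, 0.1, 0.7]
opening: 0.0866
gripper_force: 0.0
```

```bash
python3 -c "
from h import *
shot('wrist','w4');shot('top','t4')
E=np.load('pics/w4.npy');T=tcp();print(T[:3,3],move(.4972,.3013,.031,-91.2))
a=cv2.imread('pics/w4.png')[60:260,180:380];b=cv2.imread('pics/t4.png')[120:260,140:340]
a=cv2.resize(a,(400,400));b=cv2.resize(b,(400,280),interpolation=cv2.INTER_CUBIC)
b=np.pad(b,((0,120),(0,0),(0,0)));cv2.imwrite('pics/c4.png',np.hstack([a,b]))
print([((proj('wrist',p,E)-[180,60])*2).round() for p in([.4972,.3013,.026],[.4698,.2501,.026],[.5243,.3526,.026])])"
```

```text
[0.4975 0.3007 0.1541] (array([ -0.5668,   0.3207, 123.1415]), np.float64(-0.016273297463925473))
[array([204., 281.]), array([264., 168.]), array([151., 383.])]
```

View pics/c4.png

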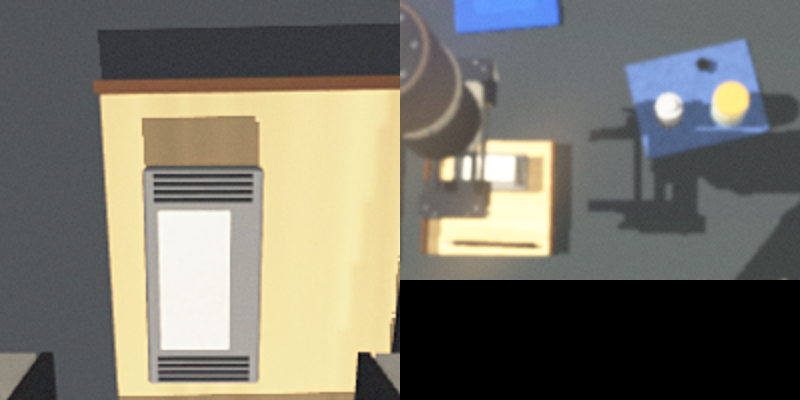

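Both the barrel and the jar stand upright on the mat. The cartridge corners at (262,168) and (149,381) match the predictions, so I'll descend and grip.

>>> apply_moves:
  targets:
    - {"travel":[0,0,20],"roll":0,"jaw":87}
    - {"travel":[0,0,40],"roll":0,"jaw":87}
    - {"travel":[0,0,30],"roll":0,"jaw":87}
    - {"travel":[0,0,20],"roll":0,"jaw":87}
    - {"travel":[0,0,10],"roll":0,"jaw":87}
    - {"travel":[0,0,3],"roll":0,"jaw":87}
    - {"travel":[0,0,0],"roll":0,"jaw":75}
    - {"travel":[0,0,0],"roll":0,"jaw":65}
    - {"travel":[0,0,0],"roll":0,"jaw":60}
    - {"travel":[0,0,0],"roll":0,"jaw":57}

```text
clock: 17.4
tool_pos: [0.4977, 0.3017, 0.0316]
orientation: [-179.9, 0.1, -91.2]
force: [0.5, 0.3, 0.2]
opening: 0.0611
gripper_force: 0.0
```

>>> apply_moves:
  targets:
    - {"travel":[0,0,0],"roll":0,"jaw":55}
    - {"travel":[0,0,0],"roll":0,"jaw":50}
    - {"travel":[0,0,0],"roll":0,"jaw":50}
    - {"travel":[0,0,0],"roll":0,"jaw":50}
    - {"travel":[0,0,0],"roll":0,"jaw":50}

```text
clock: 17.9
tool_pos: [0.4975, 0.3015, 0.0312]
orientation: [-180.0, 0.0, -91.2]
force: [-1.3, 0.1, 5.3]
opening: 0.0539
gripper_force: 30.0
```

>>> apply_moves:
  targets:
    - {"travel":[0,0,-5],"roll":0,"jaw":50}
    - {"travel":[0,0,-15],"roll":0,"jaw":50}
    - {"travel":[0,0,-30],"roll":0,"jaw":50}
    - {"travel":[0,0,-30],"roll":0,"jaw":50}
    - {"travel":[0,0,-20],"roll":0,"jaw":50}
    - {"travel":[0,0,-10],"roll":0,"jaw":50}
    - {"travel":[20,0,0],"roll":0,"jaw":50}
    - {"travel":[30,0,0],"roll":0,"jaw":50}
    - {"travel":[35,0,0],"roll":0,"jaw":50}
    - {"travel":[35,0,0],"roll":0,"jaw":50}

```text
clock: 18.9
tool_pos: [0.4937, 0.1793, 0.1394]
orientation: [179.9, -0.1, -91.2]
force: [0.3, 0.1, 0.3]
opening: 0.0535
gripper_force: 30.0
```

>>> apply_moves:
  targets:
    - {"travel":[40,0,0],"roll":0,"jaw":50}
    - {"travel":[40,0,0],"roll":0,"jaw":50}
    - {"travel":[40,0,0],"roll":0,"jaw":50}
    - {"travel":[40,0,0],"roll":0,"jaw":50}
    - {"travel":[40,0,0],"roll":0,"jaw":50}
    - {"travel":[40,0,0],"roll":0,"jaw":50}
    - {"travel":[40,0,0],"roll":0,"jaw":50}
    - {"travel":[40,0,0],"roll":0,"jaw":50}
    - {"travel":[30,0,0],"roll":0,"jaw":50}
    - {"travel":[20,0,0],"roll":0,"jaw":50}

```text
clock: 19.9
tool_pos: [0.4853, -0.1908, 0.1395]
orientation: [179.9, 0.0, -91.3]
force: [0.0, -0.5, -1.3]
opening: 0.0537
gripper_force: 30.0
```

>>> apply_moves:
  targets:
    - {"travel":[10,0,0],"roll":0,"jaw":50}
    - {"travel":[0,0,0],"roll":0,"jaw":50}
    - {"travel":[0,0,0],"roll":0,"jaw":50}

```text
clock: 20.2
tool_pos: [0.4861, -0.1984, 0.1401]
orientation: [179.9, 0.0, -91.3]
force: [-0.1, 1.3, -1.0]
opening: 0.0532
gripper_force: 30.0
```

```bash
python3 -c "
from h import *
shot('wrist','w5');print(tcp()[:3,3],ctrl.get_obs()['orientation'])"
```

```text
[ 0.4864 -0.1981  0.1403] [179.9557   0.0132 -91.207 ]
```

View pics/w5.png

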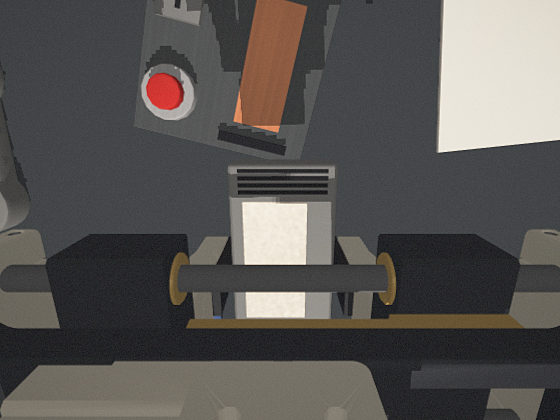

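The cartridge is held and the board is ahead of it. Board +y corners are at (135,126) and (298,158), the copper near-end corners at (235,122) and (277,132), and the button at (166,91).

```bash
python3 -c "
from h import *
E=np.load('pics/w5.npy')
p=lambda u,v,z:px('wrist',u,v,z,E)
A=p(135,126,.008);B=p(298,158,.008);r=p(166,91,.03);c=[p(235,122,.008),p(277,132,.008)]
print(A,B,np.linalg.norm(A-B),r,c)
x=(A-B)[:2];x/=np.linalg.norm(x);print('yaw',np.degrees(np.arctan2(x[1],x[0])));y=np.array([-x[1],x[0]])
print('C1',(A+B)[:2]/2-.03*x-.075*y);print('Cbutton',r[:2]-.075*x-.04*y)
m=(c[0]+c[1])[:2]/2;print('cop mid',m,'C if half .05',m-.05*y)
C=np.array([.4958,-.3146]);q=A[:2]-C;print(q@x,q@y);q=r[:2]-C;print(q@x,q@y)
"
```

```text
[ 0.6144 -0.2686  0.008 ] [ 0.4709 -0.2374  0.008 ] 0.14689250686585967 [ 0.5753 -0.2947  0.03  ] [array([ 0.526 , -0.2701,  0.008 ]), array([ 0.4893, -0.2608,  0.008 ])]
yaw -12.256987033935737
C1 [ 0.4974 -0.3199]
Cbutton [ 0.4936 -0.3178]
cop mid [ 0.5077 -0.2654] C if half .05 [ 0.4971 -0.3143]
0.10614069422328487 0.0701307738174012
0.07350391202020917 0.03635717016199778
```

```bash
python3 -c "
from h import *
E=np.load('pics/w5.npy')
print(px('wrist',230,166,.135,E),px('wrist',337,166,.135,E),tcp()[:3,3])
Rm=R.from_euler('xyz',[180,0,-104.2],degrees=True).as_matrix()
print(Rm.T@(np.array([.495,-.3155,.1402])-tcp()[:3,3])*1000)
"
```

```text
[ 0.5104 -0.2495  0.135 ] [ 0.4586 -0.2484  0.135 ] [ 0.4864 -0.1981  0.1403]
[111.7263 -37.1384   0.1412]
```

>>> apply_moves:
  targets:
    - {"travel":[0,0,0],"roll":4,"jaw":50}
    - {"travel":[0,0,0],"roll":5,"jaw":50}
    - {"travel":[0,0,0],"roll":4,"jaw":50}
    - {"travel":[12,-5,0],"roll":0,"jaw":50}
    - {"travel":[25,-8,0],"roll":0,"jaw":50}
    - {"travel":[25,-8,0],"roll":0,"jaw":50}
    - {"travel":[25,-8,0],"roll":0,"jaw":50}
    - {"travel":[25,-8,0],"roll":0,"jaw":50}
    - {"travel":[0,0,0],"roll":0,"jaw":50}
    - {"travel":[0,0,0],"roll":0,"jaw":50}

```text
clock: 21.25
tool_pos: [0.4949, -0.3166, 0.1403]
orientation: [180.0, 0.0, -104.2]
force: [-0.5, 0.0, -0.5]
opening: 0.0539
gripper_force: 30.0
```

```bash
python3 -c "
from h import *
shot('wrist','w6');print(*move(.495,-.3155,.034,-104.2),ctrl.get_obs()['orientation'],tcp()[:3,3])
im=cv2.imread('pics/w6.png')
cv2.imwrite('pics/w6c.png',cv2.resize(im[20:270,130:430],None,fx=2.4,fy=2.4,interpolation=cv2.INTER_CUBIC))"
```

```text
[ -0.5371   0.013  106.4409] 0.030948969529561055 [ 179.9646    0.0113 -104.1691] [ 0.4949 -0.3161  0.1404]
```

View pics/w6c.png

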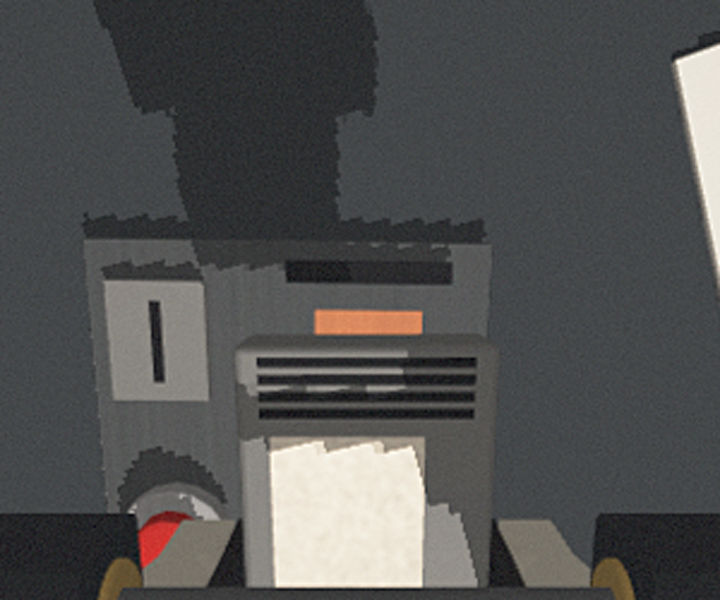

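The board's −y edge runs from (84,240) to (490,245) in the crop. The stop spans (285–453, 262–284), and the copper end spans (315–423) at row 311.

```bash
python3 -c "
from h import *
E=np.load('pics/w6.npy')
p=lambda u,v,z:px('wrist',130+(u+.5)/2.4-.5,20+(v+.5)/2.4-.5,z,E)[:2]
A=p(84,240,.008);B=p(490,245,.008);x=(A-B);L=np.linalg.norm(x);x/=L;print(L,'yaw',np.degrees(np.arctan2(x[1],x[0])))
th=np.radians(-14.2);x=np.array([np.cos(th),np.sin(th)]);y=np.array([-x[1],x[0]])
print('C',(A+B)/2-.03*x+.075*y)
c=(p(315,311,.008)+p(423,311,.008))/2;print('cop',c,c+.05*y)
s=(p(286,262,.014)+p(453,262,.014))/2;print('stop far edge top',s, s+.068*y)
e=(p(236,352,.135)+p(497,350,.135))/2;d=p(236,352,.135)-p(497,350,.135);print('cart',e,e+.052*y,np.degrees(np.arctan2(d[1],d[0])),np.linalg.norm(d))
"
```

```text
0.14864702261732893 yaw -14.846055478381883
C [ 0.4943 -0.3132]
cop [ 0.482  -0.3619] [ 0.4942 -0.3135]
stop far edge top [ 0.4775 -0.3793] [ 0.4941 -0.3134]
cart [ 0.4822 -0.3655] [ 0.495  -0.3151] -13.734076766806034 0.052690573387500085
```

>>> apply_moves:
  targets:
    - {"travel":[-1.5,0.5,10],"roll":0,"jaw":50}
    - {"travel":[0,0,20],"roll":0,"jaw":50}
    - {"travel":[0,0,20],"roll":0,"jaw":50}
    - {"travel":[0,0,20],"roll":0,"jaw":50}
    - {"travel":[0,0,15],"roll":0,"jaw":50}
    - {"travel":[0,0,10],"roll":0,"jaw":50}
    - {"travel":[0,0,6],"roll":0,"jaw":50}
    - {"travel":[0,0,4],"roll":0,"jaw":50}
    - {"travel":[0,0,1],"roll":0,"jaw":50}
    - {"travel":[0,0,0],"roll":0,"jaw":50}

```text
clock: 22.3
tool_pos: [0.4953, -0.3147, 0.0351]
orientation: [-180.0, -0.0, -104.2]
force: [-0.1, 0.2, -2.3]
opening: 0.0538
gripper_force: 30.0
```

>>> apply_moves:
  targets:
    - {"travel":[0,0,1],"roll":0,"jaw":50}
    - {"travel":[0,0,0],"roll":0,"jaw":50}

```text
clock: 22.5
tool_pos: [0.4952, -0.3148, 0.0341]
orientation: [-180.0, -0.0, -104.2]
force: [-0.6, -0.6, -1.1]
opening: 0.0537
gripper_force: 30.0
```

>>> apply_moves:
  targets:
    - {"travel":[0,0,0.8],"roll":0,"jaw":50}
    - {"travel":[0,0,0],"roll":0,"jaw":50}

```text
clock: 22.7
tool_pos: [0.4952, -0.3148, 0.0332]
orientation: [-180.0, -0.0, -104.2]
force: [0.2, -0.2, -0.3]
opening: 0.0537
gripper_force: 30.0
```

>>> apply_moves:
  targets:
    - {"travel":[0,0,0.5],"roll":0,"jaw":50}
    - {"travel":[0,0,0],"roll":0,"jaw":50}

```text
clock: 22.9
tool_pos: [0.4952, -0.3148, 0.0331]
orientation: [-180.0, -0.0, -104.2]
force: [-0.7, 2.1, 4.8]
opening: 0.0535
gripper_force: 30.0
```

>>> apply_moves:
  targets:
    - {"travel":[0,0,0],"roll":0,"jaw":58}
    - {"travel":[0,0,0],"roll":0,"jaw":64}
    - {"travel":[0,0,0],"roll":0,"jaw":70}
    - {"travel":[0,0,0],"roll":0,"jaw":70}
    - {"travel":[0,0,0],"roll":0,"jaw":70}
    - {"travel":[0,0,0],"roll":0,"jaw":70}
    - {"travel":[0,0,-10],"roll":0,"jaw":70}
    - {"travel":[0,0,-30],"roll":0,"jaw":70}
    - {"travel":[0,0,-40],"roll":0,"jaw":70}
    - {"travel":[0,0,0],"roll":0,"jaw":20}

```text
clock: 23.9
tool_pos: [0.4983, -0.316, 0.1187]
orientation: [-179.5, -0.1, -104.1]
force: [0.7, -0.6, 0.4]
opening: 0.066
gripper_force: 0.0
```

>>> apply_moves:
  targets:
    - {"travel":[-10,-18,0],"roll":0,"jaw":0}
    - {"travel":[-15,-28,0],"roll":0,"jaw":0}
    - {"travel":[-15,-27,0],"roll":0,"jaw":0}
    - {"travel":[0,0,0],"roll":0,"jaw":0}
    - {"travel":[0,0,0],"roll":0,"jaw":0}
    - {"travel":[0,0,0],"roll":0,"jaw":0}

```text
clock: 24.5
tool_pos: [0.5748, -0.2939, 0.1126]
orientation: [180.0, 0.0, -104.2]
force: [0.3, -0.9, 0.2]
opening: 0.0195
gripper_force: 0.0
```

```bash
python3 -c "
from h import *
shot('wrist','w7');shot('scene','s7');print(*move(.5765,-.2938,.057,-104.2),tcp()[:3,3])
a=cv2.imread('pics/w7.png')[60:300,150:430];b=cv2.imread('pics/s7.png')[220:350,100:340]
a=cv2.resize(a,(420,360));b=cv2.resize(b,(380,206),interpolation=cv2.INTER_CUBIC)
cv2.imwrite('pics/c7.png',np.hstack([a,np.pad(b,((0,154),(0,0),(0,0)))]))
C=np.array([.4942,-.3134]);th=np.radians(-14.2);x=np.array([np.cos(th),np.sin(th)]);y=np.array([-x[1],x[0]])
E=np.load('pics/w7.npy')
for s in((1,1),(-1,1),(-1,-1),(1,-1)):
  q=C+.027*s[0]*x+.052*s[1]*y; print(((proj('wrist',[*q,.028],E)-[150,60])*1.5).round(),((proj('scene',[*q,.028])-[100,220])*1.583).round())
"
```

```text
[-0.6967 -1.5544 55.7481] -0.047499841665640474 [ 0.5748 -0.2941  0.1127]
[285. 257.] [117. 102.]
[386. 257.] [116.  73.]
[411.  49.] [52. 82.]
[296.  49.] [ 52. 112.]
```

View pics/c7.png

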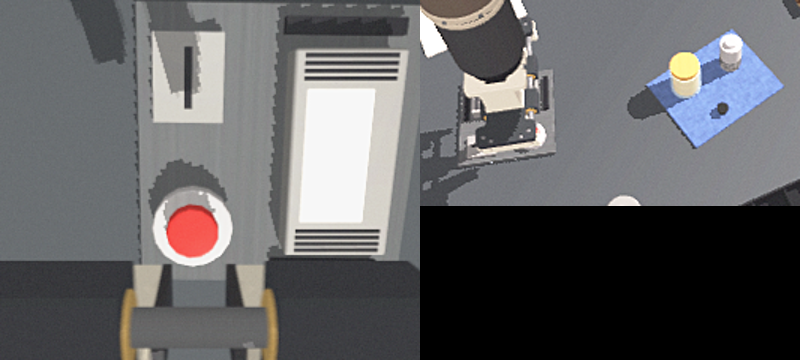

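The cartridge sits squarely between the stops: its corners at (296,50) and (385,254) match the pad prediction within 2 px. The button is at about (192,231) in the crop, or (278,214) in the full picture.

```bash
python3 -c "
from h import *
E=np.load('pics/w7.npy');p=px('wrist',278,213.5,.03,E);print(p,*move(p[0],p[1],.057,-104.2))"
```

```text
[ 0.5773 -0.2967  0.03  ] [ 1.8893 -2.985  55.748 ] -0.047499841665640474
```

>>> apply_moves:
  targets:
    - {"travel":[1,-2.5,0],"roll":0,"jaw":0}
    - {"travel":[0,0,20],"roll":0,"jaw":0}
    - {"travel":[0,0,20],"roll":0,"jaw":0}
    - {"travel":[0,0,12],"roll":0,"jaw":0}
    - {"travel":[0,0,3],"roll":0,"jaw":0}
    - {"travel":[0,0,0],"roll":0,"jaw":0}

```text
clock: 25.2
tool_pos: [0.5776, -0.2956, 0.0573]
orientation: [180.0, -0.0, -104.2]
force: [-0.4, 0.2, 0.1]
opening: 0.0005
gripper_force: 0.0
```

>>> apply_moves:
  targets:
    - {"travel":[0,0,3],"roll":0,"jaw":0}
    - {"travel":[0,0,3],"roll":0,"jaw":0}
    - {"travel":[0,0,2],"roll":0,"jaw":0}
    - {"travel":[0,0,0],"roll":0,"jaw":0}

```text
clock: 25.6
tool_pos: [0.5784, -0.2956, 0.0499]
orientation: [-179.9, -0.0, -104.2]
force: [0.7, 0.0, 3.3]
opening: 0.0004
gripper_force: 1.4
```

>>> apply_moves:
  targets:
    - {"travel":[0,0,2],"roll":0,"jaw":0}
    - {"travel":[0,0,1.5],"roll":0,"jaw":0}
    - {"travel":[0,0,0.5],"roll":0,"jaw":0}
    - {"travel":[0,0,0],"roll":0,"jaw":0}

```text
clock: 26.0
tool_pos: [0.5784, -0.2956, 0.0463]
orientation: [-179.9, -0.0, -104.2]
force: [-0.1, 1.0, 7.4]
opening: 0.0004
gripper_force: 3.7
```

>>> apply_moves:
  targets:
    - {"travel":[0,0,0.5],"roll":0,"jaw":0}
    - {"travel":[0,0,0.5],"roll":0,"jaw":0}
    - {"travel":[0,0,0],"roll":0,"jaw":0}

```text
clock: 26.3
tool_pos: [0.5784, -0.2956, 0.0462]
orientation: [-179.9, -0.0, -104.2]
force: [-2.2, 1.3, 13.6]
opening: 0.0004
gripper_force: 6.9
```

>>> apply_moves:
  targets:
    - {"travel":[0,0,-5],"roll":0,"jaw":0}
    - {"travel":[0,0,-15],"roll":0,"jaw":0}
    - {"travel":[0,0,-40],"roll":0,"jaw":0}
    - {"travel":[0,0,-40],"roll":0,"jaw":0}
    - {"travel":[0,0,0],"roll":-7.1,"jaw":20}
    - {"travel":[0,0,0],"roll":-7.1,"jaw":87}
    - {"travel":[-24,-3,0],"roll":0,"jaw":87}
    - {"travel":[-40,-4,0],"roll":0,"jaw":87}
    - {"travel":[-40,-4,0],"roll":0,"jaw":87}
    - {"travel":[-40,0,0],"roll":0,"jaw":87}

```text
clock: 27.3
tool_pos: [0.5884, -0.1501, 0.1446]
orientation: [179.9, 0.0, -90.1]
force: [-0.6, -0.6, 0.3]
opening: 0.0429
gripper_force: 0.0
```

>>> apply_moves:
  targets:
    - {"travel":[-40,0,0],"roll":0,"jaw":87}
    - {"travel":[-40,0,0],"roll":0,"jaw":87}
    - {"travel":[-40,0,0],"roll":0,"jaw":87}
    - {"travel":[0,0,0],"roll":0,"jaw":87}
    - {"travel":[0,0,0],"roll":0,"jaw":87}
    - {"travel":[0,0,0],"roll":0,"jaw":87}

```text
clock: 27.9
tool_pos: [0.5885, -0.032, 0.1445]
orientation: [180.0, -0.0, -90.0]
force: [0.6, -0.8, 0.2]
opening: 0.0859
gripper_force: 0.0
```

```bash
python3 -c "
from h import *
shot('wrist','w8');print(tcp()[:3,3],*move(.5896,-.0317,.055,-90))
E=np.load('pics/w8.npy');print([proj('wrist',p,E) for p in([.59,-.035,.074],[.58,.05,.068])])"
```

```text
[ 0.5885 -0.0323  0.1445] [-0.6276 -1.1161 89.4611] -0.07687885917667359
[array([280.2111, 217.1919]), array([292.3895, 311.4332])]
```

View pics/w8.png

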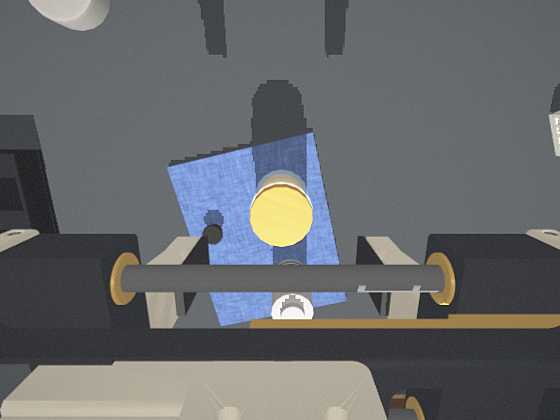

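The jar cap is at (281,216), against a prediction of (280,217). The barrel is upright at (292,308) and the cap at (213,233) has not moved. Gripping the jar.

>>> apply_moves:
  targets:
    - {"travel":[-0.5,-1,20],"roll":0,"jaw":87}
    - {"travel":[0,0,30],"roll":0,"jaw":87}
    - {"travel":[0,0,20],"roll":0,"jaw":87}
    - {"travel":[0,0,14],"roll":0,"jaw":87}
    - {"travel":[0,0,5],"roll":0,"jaw":87}
    - {"travel":[0,0,0],"roll":0,"jaw":75}
    - {"travel":[0,0,0],"roll":0,"jaw":65}
    - {"travel":[0,0,0],"roll":0,"jaw":58}
    - {"travel":[0,0,0],"roll":0,"jaw":54}
    - {"travel":[0,0,0],"roll":0,"jaw":52}

```text
clock: 28.95
tool_pos: [0.5902, -0.0308, 0.0561]
orientation: [-179.9, 0.0, -90.0]
force: [0.4, -0.2, -0.8]
opening: 0.0545
gripper_force: 0.0
```

>>> apply_moves:
  targets:
    - {"travel":[0,0,0],"roll":0,"jaw":51}
    - {"travel":[0,0,0],"roll":0,"jaw":45}
    - {"travel":[0,0,0],"roll":0,"jaw":45}
    - {"travel":[0,0,0],"roll":0,"jaw":45}
    - {"travel":[0,0,0],"roll":0,"jaw":45}

```text
clock: 29.45
tool_pos: [0.5899, -0.0309, 0.0557]
orientation: [-180.0, 0.0, -90.0]
force: [-1.5, 1.3, 5.4]
opening: 0.0495
gripper_force: 30.0
```

>>> apply_moves:
  targets:
    - {"travel":[0,0,-5],"roll":0,"jaw":45}
    - {"travel":[0,0,-15],"roll":0,"jaw":45}
    - {"travel":[0,0,-20],"roll":0,"jaw":45}
    - {"travel":[0,0,-20],"roll":0,"jaw":45}
    - {"travel":[0,0,-15],"roll":0,"jaw":45}
    - {"travel":[0,0,-7],"roll":0,"jaw":45}
    - {"travel":[-7,3.5,0],"roll":0,"jaw":45}
    - {"travel":[-15,7,0],"roll":0,"jaw":45}
    - {"travel":[-20,10,0],"roll":0,"jaw":45}
    - {"travel":[-25,12,0],"roll":0,"jaw":45}

```text
clock: 30.45
tool_pos: [0.5559, 0.037, 0.1361]
orientation: [179.9, -0.0, -90.1]
force: [-0.2, -0.6, -0.8]
opening: 0.0494
gripper_force: 30.0
```

>>> apply_moves:
  targets:
    - {"travel":[-25,12,0],"roll":0,"jaw":45}
    - {"travel":[-25,12,0],"roll":0,"jaw":45}
    - {"travel":[-25,12,0],"roll":0,"jaw":45}
    - {"travel":[-25,12,0],"roll":0,"jaw":45}
    - {"travel":[-25,12,0],"roll":0,"jaw":45}
    - {"travel":[-25,12,0],"roll":0,"jaw":45}
    - {"travel":[-25,12,0],"roll":0,"jaw":45}
    - {"travel":[-25,12,0],"roll":0,"jaw":45}
    - {"travel":[-25,12,0],"roll":0,"jaw":45}
    - {"travel":[-15,10,0],"roll":0,"jaw":45}

```text
clock: 31.45
tool_pos: [0.4375, 0.2778, 0.1364]
orientation: [179.9, -0.1, -89.9]
force: [-0.0, 0.2, -1.9]
opening: 0.0493
gripper_force: 30.0
```

>>> apply_moves:
  targets:
    - {"travel":[0,0,0],"roll":0,"jaw":45}
    - {"travel":[0,0,0],"roll":0,"jaw":45}
    - {"travel":[0,0,0],"roll":0,"jaw":45}

```text
clock: 31.75
tool_pos: [0.439, 0.2757, 0.1369]
orientation: [180.0, -0.1, -90.0]
force: [0.4, -0.4, -0.9]
opening: 0.0491
gripper_force: 30.0
```

>>> apply_moves:
  targets:
    - {"travel":[0,0,5],"roll":0,"jaw":45}
    - {"travel":[0,0,15],"roll":0,"jaw":45}
    - {"travel":[0,0,20],"roll":0,"jaw":45}
    - {"travel":[0,0,20],"roll":0,"jaw":45}
    - {"travel":[0,0,10],"roll":0,"jaw":45}
    - {"travel":[0,0,6],"roll":0,"jaw":45}
    - {"travel":[0,0,2],"roll":0,"jaw":45}
    - {"travel":[0,0,1],"roll":0,"jaw":45}
    - {"travel":[0,0,0.5],"roll":0,"jaw":45}
    - {"travel":[0,0,0],"roll":0,"jaw":45}

```text
clock: 32.75
tool_pos: [0.4397, 0.2764, 0.0585]
orientation: [-180.0, 0.0, -90.0]
force: [-0.1, -0.4, -2.1]
opening: 0.0495
gripper_force: 30.0
```

>>> apply_moves:
  targets:
    - {"travel":[0,0,0.5],"roll":0,"jaw":45}
    - {"travel":[0,0,0],"roll":0,"jaw":45}

```text
clock: 32.95
tool_pos: [0.4395, 0.2763, 0.0577]
orientation: [-180.0, 0.0, -90.0]
force: [-0.0, 0.5, -1.8]
opening: 0.049
gripper_force: 30.0
```

>>> apply_moves:
  targets:
    - {"travel":[0,0,0.6],"roll":0,"jaw":45}
    - {"travel":[0,0,0],"roll":0,"jaw":45}

```text
clock: 33.15
tool_pos: [0.4395, 0.2763, 0.0577]
orientation: [-180.0, 0.0, -90.0]
force: [-1.8, -0.8, 7.3]
opening: 0.0494
gripper_force: 30.0
```

>>> apply_moves:
  targets:
    - {"travel":[0,0,0],"roll":0,"jaw":54}
    - {"travel":[0,0,0],"roll":0,"jaw":60}
    - {"travel":[0,0,0],"roll":0,"jaw":75}
    - {"travel":[0,0,0],"roll":0,"jaw":87}
    - {"travel":[0,0,0],"roll":0,"jaw":87}
    - {"travel":[0,0,0],"roll":0,"jaw":87}
    - {"travel":[0,0,-10],"roll":0,"jaw":87}
    - {"travel":[0,0,-30],"roll":0,"jaw":87}
    - {"travel":[0,0,-40],"roll":0,"jaw":87}
    - {"travel":[0,0,-10],"roll":0,"jaw":87}

```text
clock: 34.15
tool_pos: [0.4411, 0.2777, 0.1517]
orientation: [-179.7, 0.3, -90.0]
force: [0.9, 0.1, -0.2]
opening: 0.0869
gripper_force: 0.0
```

>>> apply_moves:
  targets:
    - {"travel":[16,-11,0],"roll":0,"jaw":87}
    - {"travel":[35,-22,0],"roll":0,"jaw":87}
    - {"travel":[40,-25,0],"roll":0,"jaw":87}
    - {"travel":[40,-25,0],"roll":0,"jaw":87}
    - {"travel":[40,-25,0],"roll":0,"jaw":87}
    - {"travel":[35,-22,0],"roll":0,"jaw":87}
    - {"travel":[20,-11,0],"roll":0,"jaw":87}
    - {"travel":[0,0,0],"roll":0,"jaw":87}
    - {"travel":[0,0,0],"roll":0,"jaw":87}
    - {"travel":[0,0,0],"roll":0,"jaw":87}

```text
clock: 35.15
tool_pos: [0.5801, 0.0506, 0.1471]
orientation: [-180.0, 0.0, -90.0]
force: [0.8, 0.7, -1.0]
opening: 0.0867
gripper_force: 0.0
```

>>> apply_moves:
  targets:
    - {"travel":[0,0,20],"roll":0,"jaw":87}
    - {"travel":[0,0,30],"roll":0,"jaw":87}
    - {"travel":[0,0,20],"roll":0,"jaw":87}
    - {"travel":[0,0,15],"roll":0,"jaw":87}
    - {"travel":[0,0,6],"roll":0,"jaw":87}
    - {"travel":[0,0,0],"roll":0,"jaw":70}
    - {"travel":[0,0,0],"roll":0,"jaw":55}
    - {"travel":[0,0,0],"roll":0,"jaw":46}
    - {"travel":[0,0,0],"roll":0,"jaw":41}
    - {"travel":[0,0,0],"roll":0,"jaw":38}

```text
clock: 36.15
tool_pos: [0.5806, 0.0501, 0.0565]
orientation: [-179.9, 0.0, -90.0]
force: [0.0, 0.2, 0.2]
opening: 0.0524
gripper_force: 0.0
```

>>> apply_moves:
  targets:
    - {"travel":[0,0,0],"roll":0,"jaw":37}
    - {"travel":[0,0,0],"roll":0,"jaw":31}
    - {"travel":[0,0,0],"roll":0,"jaw":31}
    - {"travel":[0,0,0],"roll":0,"jaw":31}
    - {"travel":[0,0,0],"roll":0,"jaw":31}

```text
clock: 36.65
tool_pos: [0.5805, 0.0501, 0.056]
orientation: [-180.0, -0.0, -90.0]
force: [-0.6, -1.1, 2.2]
opening: 0.0354
gripper_force: 30.0
```

>>> apply_moves:
  targets:
    - {"travel":[0,0,-5],"roll":0,"jaw":31}
    - {"travel":[0,0,-15],"roll":0,"jaw":31}
    - {"travel":[0,0,-25],"roll":0,"jaw":31}
    - {"travel":[0,0,-25],"roll":0,"jaw":31}
    - {"travel":[0,0,-20],"roll":0,"jaw":31}
    - {"travel":[0,0,-10],"roll":0,"jaw":31}
    - {"travel":[-7,3,0],"roll":0,"jaw":31}
    - {"travel":[-15,7,0],"roll":0,"jaw":31}
    - {"travel":[-20,10,0],"roll":0,"jaw":31}
    - {"travel":[-25,12,0],"roll":0,"jaw":31}

```text
clock: 37.65
tool_pos: [0.5471, 0.1173, 0.1542]
orientation: [179.9, -0.1, -90.1]
force: [0.3, 0.2, -1.6]
opening: 0.0355
gripper_force: 30.0
```

>>> apply_moves:
  targets:
    - {"travel":[-25,13,0],"roll":0,"jaw":31}
    - {"travel":[-25,13,0],"roll":0,"jaw":31}
    - {"travel":[-25,13,0],"roll":0,"jaw":31}
    - {"travel":[-25,13,0],"roll":0,"jaw":31}
    - {"travel":[-25,13,0],"roll":0,"jaw":31}
    - {"travel":[-25,13,0],"roll":0,"jaw":31}
    - {"travel":[-25,13,0],"roll":0,"jaw":31}
    - {"travel":[-25,12,0],"roll":0,"jaw":31}
    - {"travel":[-14,6,0],"roll":0,"jaw":31}
    - {"travel":[0,0,0],"roll":0,"jaw":31}

```text
clock: 38.65
tool_pos: [0.4383, 0.3324, 0.1548]
orientation: [179.9, -0.1, -89.9]
force: [0.5, 0.2, -1.2]
opening: 0.0356
gripper_force: 30.0
```

>>> apply_moves:
  targets:
    - {"travel":[0,0,0],"roll":0,"jaw":31}
    - {"travel":[0,0,0],"roll":0,"jaw":31}
    - {"travel":[0,0,0],"roll":0,"jaw":31}

```text
clock: 38.95
tool_pos: [0.4397, 0.3303, 0.1557]
orientation: [180.0, -0.0, -90.1]
force: [-0.3, -1.0, -1.5]
opening: 0.0355
gripper_force: 30.0
```

>>> apply_moves:
  targets:
    - {"travel":[0,0,10],"roll":0,"jaw":31}
    - {"travel":[0,0,20],"roll":0,"jaw":31}
    - {"travel":[0,0,20],"roll":0,"jaw":31}
    - {"travel":[0,0,20],"roll":0,"jaw":31}
    - {"travel":[0,0,14],"roll":0,"jaw":31}
    - {"travel":[0,0,8],"roll":0,"jaw":31}
    - {"travel":[0,0,4],"roll":0,"jaw":31}
    - {"travel":[0,0,1.5],"roll":0,"jaw":31}
    - {"travel":[0,0,0],"roll":0,"jaw":31}

```text
clock: 39.85
tool_pos: [0.4397, 0.3313, 0.0587]
orientation: [-180.0, 0.0, -90.0]
force: [-0.2, -0.2, -0.8]
opening: 0.0352
gripper_force: 30.0
```

>>> apply_moves:
  targets:
    - {"travel":[0,0,0.6],"roll":0,"jaw":31}
    - {"travel":[0,0,0],"roll":0,"jaw":31}

```text
clock: 40.05
tool_pos: [0.4396, 0.3314, 0.0583]
orientation: [-180.0, 0.0, -90.0]
force: [-0.2, -0.9, -2.0]
opening: 0.0353
gripper_force: 30.0
```

>>> apply_moves:
  targets:
    - {"travel":[0,0,0.6],"roll":0,"jaw":31}
    - {"travel":[0,0,0],"roll":0,"jaw":31}

```text
clock: 40.25
tool_pos: [0.4397, 0.3315, 0.058]
orientation: [-180.0, 0.0, -90.0]
force: [-1.3, -1.3, 5.1]
opening: 0.0354
gripper_force: 30.0
```

>>> apply_moves:
  targets:
    - {"travel":[0,0,0],"roll":0,"jaw":40}
    - {"travel":[0,0,0],"roll":0,"jaw":50}
    - {"travel":[0,0,0],"roll":0,"jaw":70}
    - {"travel":[0,0,0],"roll":0,"jaw":87}
    - {"travel":[0,0,0],"roll":0,"jaw":87}
    - {"travel":[0,0,0],"roll":0,"jaw":87}
    - {"travel":[0,0,-10],"roll":0,"jaw":87}
    - {"travel":[0,0,-30],"roll":0,"jaw":87}
    - {"travel":[0,0,-45],"roll":0,"jaw":87}
    - {"travel":[0,0,-45],"roll":0,"jaw":87}

```text
clock: 41.25
tool_pos: [0.4392, 0.3306, 0.189]
orientation: [180.0, -0.1, -90.0]
force: [0.7, 1.7, -0.2]
opening: 0.0869
gripper_force: 0.0
```

>>> apply_moves:
  targets:
    - {"travel":[0,0,-41],"roll":0,"jaw":87}
    - {"travel":[30,-21,0],"roll":0,"jaw":87}
    - {"travel":[0,0,0],"roll":0,"jaw":87}
    - {"travel":[0,0,0],"roll":0,"jaw":87}
    - {"travel":[0,0,0],"roll":0,"jaw":87}

```text
clock: 41.75
tool_pos: [0.4602, 0.3011, 0.2282]
orientation: [180.0, -0.0, -90.0]
force: [0.3, 0.1, -0.8]
opening: 0.0868
gripper_force: 0.0
```

```bash
python3 -c "
from h import *
shot('wrist','w9');shot('top','t9');print(tcp()[:3,3])
a=cv2.resize(cv2.imread('pics/w9.png')[100:260,205:355],(500,533),interpolation=cv2.INTER_CUBIC)
t=cv2.imread('pics/t9.png');b=cv2.resize(t[160:235,365:445],(300,281),interpolation=cv2.INTER_CUBIC);c=cv2.resize(t[132:202,245:333],(300,239),interpolation=cv2.INTER_CUBIC)
cv2.imwrite('pics/c9.png',np.hstack([a,np.pad(np.vstack([b,c]),((0,13),(0,0),(0,0)))]))
E=np.load('pics/w9.npy');k=500/150
for p in([.4396,.272,.076],[.4391,.3313,.07]):print((proj('wrist',p,E)-[205,100])*k)
"
```

```text
[0.4601 0.3013 0.2279]
[327.3985 220.3269]
[324.0912 404.2003]
```

View pics/c9.png

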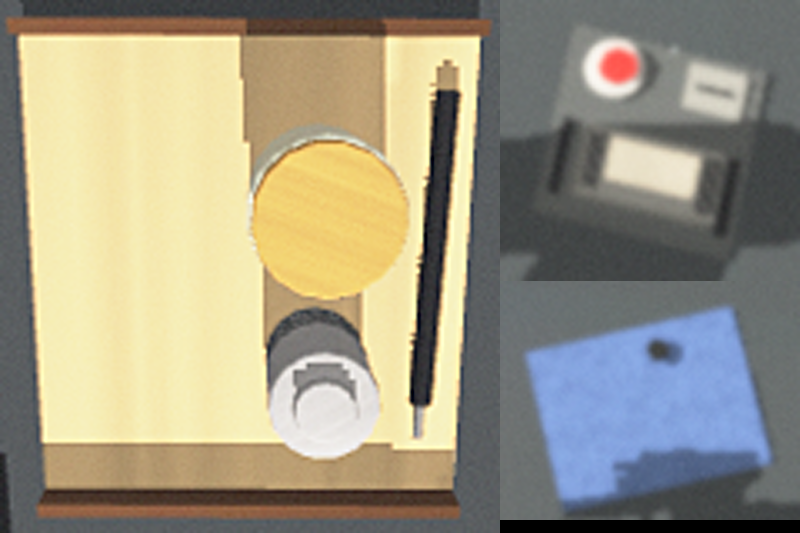

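The jar at (330,219) and the barrel shoulder at (323,406) are within 1 mm of their start spots. The cartridge lies between the stops, and the cap and stylus are undisturbed. Handing in.

```bash
python3 -c "
from plant import ctrl
print(ctrl.close_job())"
```

```text
the job is handed in; nothing more can be done
None
```

I handed the job in at about 42 s of the 144 s allowed: the cartridge lies on the pad, the button was pressed to its stop, and the last pictures show the jar and barrel within about 1 mm of their start spots with the cap and stylus undisturbed; no verdict came back.

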